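Clear the test block and seat the thermocouple probe

TASK

Take the wooden scraper block and sweep the three dry clay chips off the top of the metal test block, touching the chips with nothing but the scraper, then stand the scraper upright on the worktop on its steel shoe. After that lift the probe out of its wooden stand and guide it by its handle down into the narrower of the two wells in the test block until its flange sits on the deck, then let go. Do not tip the probe over, and leave the other things on the bench where they are.

Things in the scene. Friction and masses are not known exactly. Their poses are not given: they have to be found in the camera images.
- test_block: Fixed thermocouple test block: painted grey base with an aluminium deck, 120 mm (its x) by 190 mm (its y), deck top flat and 55 mm above the worktop. Origin at the centre of the underside, z up, x away from the robot at yaw 0. Two vertical wells go right through: a narrow one at y = +45 mm, a wide one at y = -45 mm (both x = 0). It stands turned by up to about 0.3 rad.
- narrow_well (a point): Centre of the mouth of the narrow well, at deck height: bore 15 mm, with a 2 mm chamfer, 55 mm deep. This is the well for the probe (its flange stops it at 50 mm).
- wide_well (a point): Centre of the mouth of the wide well, at deck height: bore 22.5 mm. Not used.
- probe: Thermocouple probe, 130 mm long, standing upright in its stand, 0.12 kg. Origin at the tip (its lower end), z up along its axis. Round steel sheath of 12 mm diameter from z = 0 to 50 mm with a tapered tip (6 mm long), round flange of 30 mm diameter from z = 50 to 58 mm, round black handle of 24 mm diameter from z = 58 to 124 mm, small round connector on top.
- probe_stand: Fixed wooden block 80 x 64 mm, 62 mm high, with a vertical 16.5 mm hole in its middle in which the probe stands, flange resting on top. Origin at the centre of the underside, z up.
- scraper: Loose wooden scraper block standing upright on the worktop on its steel shoe, 98 mm high, 0.2 kg. Origin at the centre of the underside of the shoe, z up, x along its length. The shoe is 130 mm (x) by 30 mm (y), up to z = 16 mm; the wooden grip above is 26 mm thick (y), 124 mm long up to z = 37 mm and 92 mm long (x) from there to z = 98 mm. Sweep with a long face.
- chip_1: Dry clay chip, rigid and irregular, about 36 x 27 mm and 14 mm high, 0.02 kg, lying on the deck of the test block. Origin at the centre of its underside, z up.
- chip_2: Dry clay chip, rigid and irregular, about 36 x 27 mm and 14 mm high, 0.02 kg, lying on the deck of the test block. Origin at the centre of its underside, z up.
- chip_3: Dry clay chip, rigid and irregular, about 36 x 27 mm and 14 mm high, 0.02 kg, lying on the deck of the test block. Origin at the centre of its underside, z up.
- tape_roll: Bystander: roll of tape lying flat, 84 mm across, 24 mm high. Origin at the centre of the underside.
- calliper: Bystander: steel calliper lying flat, 74 x 150 x 7 mm. Origin at the centre of the underside.
- loop_tool: Bystander: loop trimming tool with wooden handle, lying, 30 x 167 x 15 mm. Origin at the centre of the underside.
- bowl: Bystander: brown bowl, 95 mm across, 40 mm high. Origin at the centre of the underside.
- pale_cup: Bystander: pale cup, 60 mm across, 53 mm high. Origin at the centre of the underside.
- brown_cup: Bystander: brown cup, 63 mm across, 60 mm high. Origin at the centre of the underside.
- kiln_prop: Bystander: brown cylinder (kiln prop), 41 mm across, 75 mm high, standing. Origin at the centre of the underside.

How it is judged (in metres and radians):
On the way, in this order (a step that is already met when the one before it is completed fails the run):
1. the scraper, held by the gripper, is on or just over the deck of the test block (shoe less than 13 mm above it) (contact force between the fingers and scraper above 1 N and x of scraper in the frame of test_block between -0.1 and 0.1 m and y of scraper in the frame of test_block between -0.11 and 0.11 m and z of scraper in the frame of test_block between 0.045 and 0.068 m), for 0.1 s.
2. all three chips are off the deck (z of each of chip_1, chip_2, chip_3 in the frame of test_block below 0.04 m), for 0.2 s.
3. the scraper stands upright on the worktop, released (height (world z) of scraper below 0.008 m and angle between scraper's own z axis and vertical below 0.1 rad and contact force between the fingers and scraper below 0.1 N), for 0.2 s.
4. the probe, still held by the gripper, is at least 35 mm deep in the narrow well (contact force between the fingers and probe above 0.5 N and z of probe in the frame of narrow_well below -0.035 m and horizontal distance between probe and narrow_well below 0.004 m and angle between probe's own z axis and vertical below 0.07 rad), for 0.1 s.
At the end, for the whole second after the job is handed in: Probe in the narrow well, flange on the deck (tip 47 mm or more below deck, within 4 mm of centre, upright within 0.07 rad), at rest; all three chips off the deck (15 mm or more below it); scraper upright (within 0.1 rad) on the worktop, at rest (all of step 2 and horizontal distance between probe and narrow_well below 0.004 m and angle between probe's own z axis and vertical below 0.07 rad and z of probe in the frame of narrow_well below -0.047 m and linear speed of each of probe, scraper below 0.02 m/s and height (world z) of scraper below 0.008 m and angle between scraper's own z axis and vertical below 0.1 rad); the robot touches nothing.
It fails at once if a chip is touched by the gripper, the arm or the probe (contact force between any of the arm, the fingers, probe and chip_1 above 0.3 N or contact force between any of the arm, the fingers, probe and chip_2 above 0.3 N or contact force between any of the arm, the fingers, probe and chip_3 above 0.3 N).
It fails at once if the probe is tipped over (more than 0.6 rad) (angle between probe's own z axis and vertical above 0.6 rad).
It fails at once if a bystander is moved more than 40 mm (distance of any of tape_roll, calliper, loop_tool, bowl, pale_cup, brown_cup, kiln_prop from where it was at the start of the episode above 0.04 m).
It also fails if it takes over 70 s, if anything falls off the work surface, if the arm or the gripper's body presses on something with over 40 N, if the wrist force passes 120 N, or if a joint passes its speed limit or range.

ROBOT

A 6-joint arm with a two-finger parallel gripper is mounted at the origin on a cart in front of the work surface, level with it; the furniture and walls round the work are solid. World frame = base frame: x ahead of the robot, y to its left, z up, the work surface at z = 0. Lengths are in mm, angles in degrees, forces in N, time in s.
With the tool pointing down it reaches from about 300 to 850 mm from the base axis. Payload 4.2 kg.
Tool frame: the origin (TCP) lies midway between the tips of the shut fingers; the grasp point (between the pads) lies 19 mm behind it; z points along the fingers, y is the line along which they close (so a half turn about z gives the same grasp; the last joint's range is limited). The gripper opens to 91 mm and grips with 3 to 60 N. Pads are 32 mm wide; open, the fingers measure 118 mm over their backs; the gripper's body (76 mm by 178 mm) begins 60 mm behind the grasp point.
Start: joints at [-1.146, 18.312, 89.639, -0, 72.044, -1.146], TCP at [575.016, 0, 213.976] pointing down, gripper open.
Joint ranges: [-177.97, 177.97], [-48.28, 115.42], [12.27, 149.76], [-77.06, 257.06], [2.81, 150.46], [-146.56, 146.56]. Speed limits (degrees/s): [147.25, 147.25, 180, 180, 180, 180].

INTERFACE

Orientations are given as [roll, pitch, yaw] about the fixed x, y, z axes, in that order (R = Rz(yaw) Ry(pitch) Rx(roll)).
In Python, from workcell import env, probe_bus, ticket, grab_frame, camera_model gives the robot as it stands (env), with the cameras as plain functions, the readings (probe_bus) and the job (ticket).
- The arm moves only by the shell command python3 drive.py [OPENING] [FORCE], which reads ROWS from standard input. ROWS is a JSON object whose key "plan" holds a list of rows, 1 to 8 of them, each of 6 numbers: dx, dy, dz in a scale on which 1.0 is 500 mm, then a rotation vector rx, ry, rz in parts of the range, where 1.0 means 90 degrees; each row shifts and turns the commanded pose from where the row before left it, along the tool's axes as they then stand; what a row does not reach is not made up. A row lasts 1/10 s, in which the tool goes at most 50 mm and 8.59 degrees, less where a joint would pass 70% of its speed; a pose out of reach is approached as far as the arm can. OPENING is the finger opening in mm, set as the command begins (- or left out keeps the last). The fingers move at their own pace and stop on an object; FORCE is the grip in N (left out, the last holds). Time passes only in rows, so rows that do not move let the fingers close. It prints the time, the measured TCP pose, the force, the opening and the grip force at its end. A shift or turn number past 1, either way, is cut back to 1. Input that does not fit is refused with a message, and nothing moves.
- probe_bus.state(): the state, without advancing time (a new reading comes with each control period).
- grab_frame(name): name is "scene" or "side" or "wrist"; returns the picture (400x640x3 uint8, blue, green, red); there is no depth.
- camera_model(name): a dict with "fx", "fy", "cx", "cy" (pixels), "T" (4x4, takes a point from camera to world coordinates). Camera axes: x right, y up, looking along -z (the intrinsics and any distortion apply to the point x, -y, -z); pixel columns grow to the right and rows downward; lengths in mm; the calibration is good to about 2 mm. The wrist camera is an equidistant fisheye: a pixel r from the principal point sees the ray r / f radians off the axis. A picture is of the moment at which its call begins: read the wrist's pose just before it. camera_model takes no time and is no camera call; for the wrist camera it gives the pose at the moment of the call.
- ticket.job_done(): hands the job in; it is judged then, once.
The state is a dict: "time_s": time; "qpos": joint angles; "qvel": joint speeds; "effort": joint torques, N m; "ee_pos": TCP position; "ee_rot": TCP orientation; "force": force on the tool from outside, world axes, zero at the start; "torque": the same for the moment, N m; "gripper_width": finger opening in mm; "gripper_force": force on a finger pad.
Only numpy, scipy, OpenCV 4.12 (cv2) and the standard library are available. Lean on these libraries where they do the work, as an engineer would, in place of code of your own. Each camera call takes 0.05 s, during which the arm holds its last target. There are 200 camera calls.

## Working session

There is one attempt and no reset: what is moved stays moved. The work goes in short steps, Python scripts to look and compute and a shell command to move; the robot and the scene stay as the last step left them, time stands still between calls to the robot, and variables do not carry over. Pictures are saved under pics/ and viewed, at most 16 in all, crops included, and the job is handed in when it is done.

```bash
ls; mkdir -p pics; python3 - <<'E'
from workcell import env, probe_bus, ticket, grab_frame, camera_model
import cv2
for n in("scene","side","wrist"):
    m=camera_model(n); print(n,{k:(v if k!='T' else None) for k,v in m.items()}); print(m['T'])
    cv2.imwrite(f"pics/{n}0.png",grab_frame(n))
print(probe_bus.state())
E
```

```text
drive.py
pics
workcell.py
scene {'fx': 397.45344395916607, 'fy': 397.45344395916607, 'cx': 315.38837861045323, 'cy': 197.4202670084892, 'T': None}
[[-8.45489895e-01  3.11073455e-01 -4.34027813e-01  9.65069785e+01]
 [-5.33614061e-01 -4.61635485e-01  7.08624522e-01  8.35712254e+02]
 [ 2.00716378e-02  8.30738217e-01  5.56301307e-01  7.28322784e+02]
 [ 0.00000000e+00  0.00000000e+00  0.00000000e+00  1.00000000e+00]]
side {'fx': 444.67667873818124, 'fy': 444.67667873818124, 'cx': 325.7774822056335, 'cy': 201.12912501664664, 'T': None}
[[ 9.99775510e-01 -4.33792766e-03  2.07391187e-02  5.99174509e+02]
 [ 2.08211636e-02  3.82482232e-01 -9.23728219e-01 -1.14576552e+03]
 [-3.92527821e-03  9.23952664e-01  3.82486689e-01  5.26813266e+02]
 [ 0.00000000e+00  0.00000000e+00  0.00000000e+00  1.00000000e+00]]
wrist {'fx': 309.70691628693146, 'fy': 309.70691628693146, 'cx': 320.12357864777874, 'cy': 196.27468554595373, 'T': None}
[[ 9.99994838e-01 -3.61364444e-04  3.19273425e-03  5.75379785e+02]
 [-5.33255219e-04  9.61210957e-01  2.75813725e-01  7.82608573e+01]
 [-3.16856042e-03 -2.75814004e-01  9.61205803e-01  3.84323998e+02]
 [ 0.00000000e+00  0.00000000e+00  0.00000000e+00  1.00000000e+00]]
{'time_s': 0.15, 'qpos': array([-1.14529658e+00,  1.83421684e+01,  8.96909604e+01,  5.40768741e-04,
        7.20435119e+01, -1.14564336e+00]), 'qvel': array([ 0.04640576, -0.1463542 , -0.06332689, -0.04491747, -0.02266717,
        0.06118229]), 'effort': array([-5.72294630e-04, -4.12774551e+01, -2.32154489e+01,  7.26667210e-02,
        4.33494255e-02, -9.00343002e-05]), 'ee_pos': array([5.74615274e+02, 1.76846973e-02, 2.13319891e+02]), 'ee_rot': array([-1.79923385e+02, -2.04645009e-03,  9.00001784e+01]), 'force': array([ 1.08461965,  0.36184196, -0.47472967]), 'torque': array([-0.02075463, -0.01584511, -0.00493356]), 'gripper_force': 0.0, 'gripper_width': 91.32004616193657}
```

View pics/scene0.png

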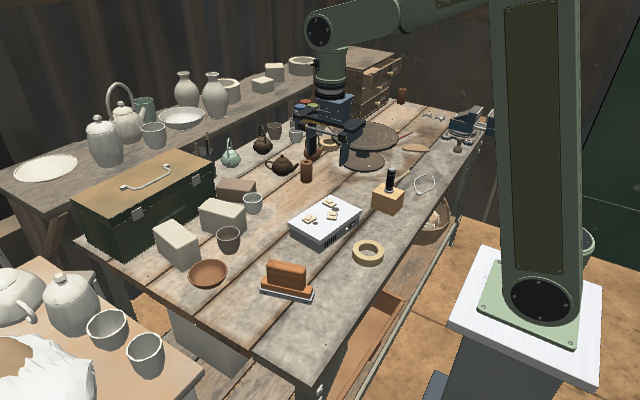

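View pics/wrist0.png

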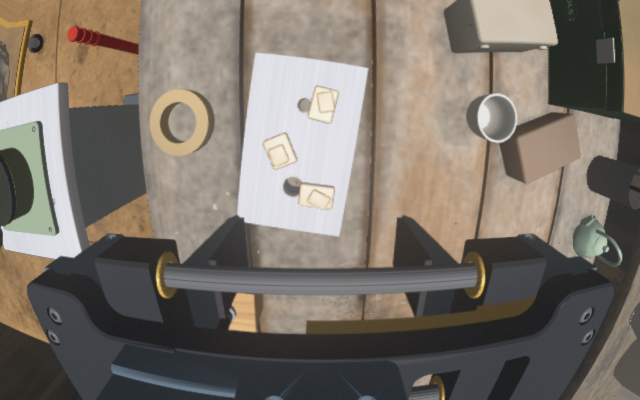

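View pics/side0.png

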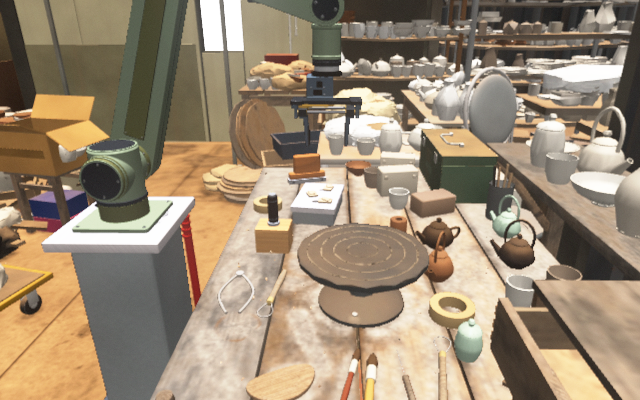

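The scene view shows the scraper at about (287,280), the block around (325,222) and the probe in its stand at (388,190). In the wrist view the deck corners are (257,53), (368,68), (340,236) and (238,220), the narrow well is at (304,105) and the wide well at (293,186). Chips are at (323,104), (280,151) and (317,196). The side view confirms the layout: turntable nearby, probe at (272,210).

```bash
cat > h.py <<'E'
import numpy as np, cv2
from workcell import env, probe_bus, ticket, grab_frame, camera_model
def ray(n,u,v,m=None):
    m=m or camera_model(n); a=(u-m['cx'])/m['fx']; b=(v-m['cy'])/m['fy']
    if n=='wrist':
        r=np.hypot(a,b); s=np.sin(r)/r if r>1e-9 else 1; d=np.array([a*s,-b*s,-np.cos(r)])
    else: d=np.array([a,-b,-1.])
    return m['T'][:3,3], m['T'][:3,:3]@d
def pt(n,u,v,z,m=None):
    o,d=ray(n,u,v,m); return (o+d*(z-o[2])/d[2]).round(1)
def proj(n,P,m=None):
    m=m or camera_model(n); p=m['T'][:3,:3].T@(np.array(P,float)-m['T'][:3,3]); x,y,z=p[0],-p[1],-p[2]
    if n=='wrist':
        h=np.hypot(x,y); t=np.arctan2(h,z); k=t/h if h>1e-9 else 0; return np.array([m['cx']+m['fx']*k*x,m['cy']+m['fy']*k*y])
    return np.array([m['cx']+m['fx']*x/z,m['cy']+m['fy']*y/z])
E
python3 - <<'E'
from h import *
for p in [(257,53),(368,68),(340,236),(238,220),(304,105),(293,186)]: print('blk',p,pt('wrist',*p,55))
for p in [(323,104),(280,151),(317,196)]: print('chip',p,pt('wrist',*p,62))
print('tape',pt('wrist',181,123,12),'cup',pt('wrist',496,118,30))
print('scr shoe corners',pt('scene',262,290,16),pt('scene',312,297,16),pt('scene',262,295,0),pt('scene',311,302,0))
print('scr top',pt('scene',267,264,98),pt('scene',304,272,98))
print('flange/top of probe',pt('scene',390,170,130),pt('side',272,194,130),pt('side',273,224,66))
print('prop',pt('scene',307,182,0),'bowl',pt('scene',208,273,20),'bcup',pt('scene',228,240,30),'pcup',pt('scene',253,203,25), 'turntable',pt('side',363,250,120))
for n,b in(('scene',(240,150,440,320)),('side',(220,130,420,290))):
    im=cv2.imread(f'pics/{n}0.png')[b[1]:b[3],b[0]:b[2]]
    cv2.imwrite(f'pics/{n}0c.png',cv2.resize(im,None,fx=4 if n=='none' else 3.9,fy=3.5,interpolation=cv2.INTER_CUBIC))
E
```

```text
blk (257, 53) [507.7 141.5  55. ]
blk (368, 68) [624.8 124.   55. ]
blk (340, 236) [597.4 -64.1  55. ]
blk (238, 220) [478.9 -45.   55. ]
blk (304, 105) [557.5  83.4  55. ]
blk (293, 186) [544.6  -4.5  55. ]
chip (323, 104) [577.4  84.2  62. ]
chip (280, 151) [532.2  35.3  62. ]
chip (317, 196) [571. -14.  62.]
tape [396.5  68.7  12. ] cup [796.7  79.5  30. ]
scr shoe corners [546.3 334.6  16. ] [435.  287.5  16. ] [546.3 335.9   0. ] [436.2 289.5   0. ]
scr top [534.4 324.2  98. ] [450.1 299.2  98. ]
flange/top of probe [ 455.1 -179.9  130. ] [ 446.  -143.6  130. ] [ 449.9 -178.5   66. ]
prop [ 740.7 -157.5    0. ] bowl [690.3 366.6  20. ] bcup [727.  253.3  30. ] pcup [789.1  74.2  25. ] turntable [ 652.4 -403.8  120. ]
```

View pics/scene0c.png

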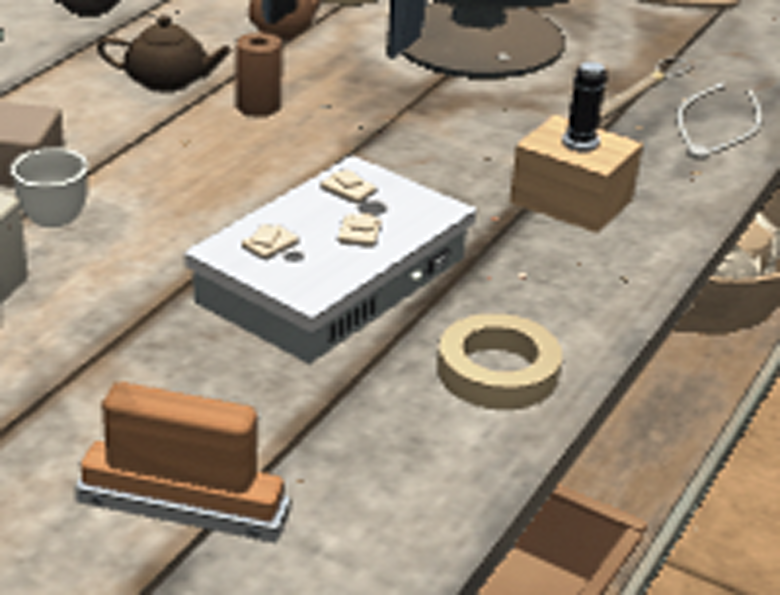

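The crop shows the scraper's shoe with its near edge running (78,488)-(285,535), the stand at about (575,170), and the chips clear of the deck's +y end. Next I'll fly the wrist camera over the scraper.

The manual's scale: shifts go in shares of 500 mm and turns go in shares of 90 degrees. Converting my numbers, 30 mm / 500 = 0.06, -14 mm / 500 = -0.028.

```bash
echo '{"plan": [[0.06, -0.028, -0.016, 0, 0, 0], [0.06, -0.028, -0.016, 0, 0, 0], [0.06, -0.028, -0.016, 0, 0, 0], [0.06, -0.028, -0.016, 0, 0, 0], [0.06, -0.028, -0.016, 0, 0, 0], [0.06, -0.028, -0.016, 0, 0, 0], [0, 0, 0, 0, 0, 0], [0, 0, 0, 0, 0, 0]]}' | python3 drive.py 91; python3 - <<'E'
from h import *
import pickle
m=camera_model('wrist'); im=grab_frame('wrist'); pickle.dump(m,open('m1.pkl','wb'))
cv2.imwrite('pics/w1.png',im)
E
```

```text
time_s: 0.95
ee_pos: [490.8, 180.2, 261.9]
ee_rot: [180.0, 0.0, 90.1]
force: [0.3, -0.3, -0.3]
gripper_width: 90.8
gripper_force: 0.0
```

View pics/w1.png

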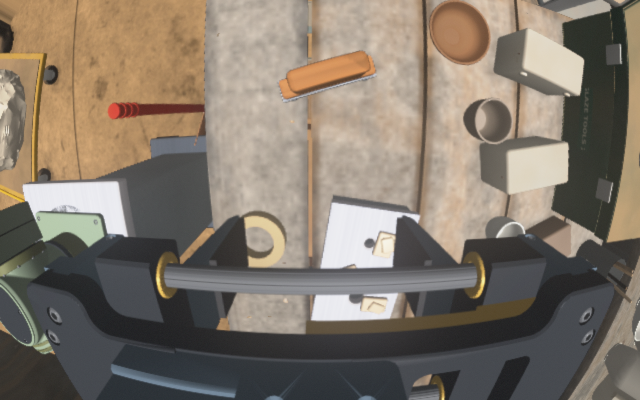

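Wrist view: the scraper spans (280,95)-(375,60), the tape roll is at (260,240) and the block's +y edge runs (332,198)-(418,215). I'll fit the scraper pose to the image's wood mask.

```bash
python3 - <<'E'
from h import *
import pickle
from scipy.optimize import minimize
m=pickle.load(open('m1.pkl','rb')); im=cv2.imread('pics/w1.png')
hsv=cv2.cvtColor(im,cv2.COLOR_BGR2HSV)
mk=cv2.inRange(hsv,(3,110,60),(16,255,255)); z=np.zeros_like(mk); z[30:120,260:395]=mk[30:120,260:395]; mk=z
r=cv2.minAreaRect(cv2.findNonZero(mk)); print(r,(mk>0).sum())
S=4
def ren(p):
    x,y,a=p; c,s=np.cos(a),np.sin(a); o=np.zeros((400*S,640*S),np.uint8)
    for L,z0,z1 in((124,16,37),(92,37,98)):
        q=[proj('wrist',(x+c*i*L/2-s*j*13,y+s*i*L/2+c*j*13,zz),m) for i in(-1,1) for j in(-1,1) for zz in(z0,z1)]
        cv2.fillConvexPoly(o,cv2.convexHull((np.array(q)*S+S/2).astype(np.int32)),255)
    return cv2.resize(o,(640,400),interpolation=cv2.INTER_AREA).astype(float)
f=lambda p:np.abs(ren((p[0],p[1],p[2]/50))-mk).sum()/255
b=min((minimize(f,(495+dx,310+dy,.3*50),method='Nelder-Mead',options=dict(initial_simplex=None,xatol=.1)) for dx in(-8,8) for dy in(-12,12)),key=lambda r:r.fun)
print(b.x,np.degrees(b.x[2]/50),b.fun)
E
```

```text
((321.8396301269531, 59.18867874145508), (55.49366760253906, 96.01502990722656), 74.05460357666016) 2407
[500.29327208 302.25323683  15.71782479] 18.011300466197007 416.9764705882353
```

```bash
python3 - <<'E'
from h import *
import pickle
from scipy.optimize import minimize
m=pickle.load(open('m1.pkl','rb')); im=cv2.imread('pics/w1.png')
mk=cv2.inRange(cv2.cvtColor(im,cv2.COLOR_BGR2HSV),(3,110,60),(16,255,255)); z=np.zeros_like(mk); z[30:120,260:395]=mk[30:120,260:395]
z=cv2.morphologyEx(z,cv2.MORPH_CLOSE,np.ones((5,5)))
n,l,st,_=cv2.connectedComponentsWithStats(z); k=1+st[1:,4].argmax(); mk=(l==k).astype(np.uint8)*255; print(st[k])
S=4
def ren(p):
    x,y,a=p; c,s=np.cos(a),np.sin(a); o=np.zeros((400*S,640*S),np.uint8)
    for L,z0,z1 in((124,16,37),(92,37,98)):
        q=[proj('wrist',(x+c*i*L/2-s*j*13,y+s*i*L/2+c*j*13,zz),m) for i in(-1,1) for j in(-1,1) for zz in(z0,z1)]
        cv2.fillConvexPoly(o,cv2.convexHull((np.array(q)*S+S/2).astype(np.int32)),255)
    return cv2.resize(o,(640,400),interpolation=cv2.INTER_AREA).astype(float)
f=lambda p:np.abs(ren((p[0],p[1],p[2]/50))-mk).sum()/255
b=min((minimize(f,(498+dx,304+dy,.32*50),method='Nelder-Mead') for dx in(-8,8) for dy in(-12,12)),key=lambda r:r.fun)
print(b.x,np.degrees(b.x[2]/50),b.fun)
e=cv2.Canny(ren((*b.x[:2],b.x[2]/50)).astype(np.uint8),50,150)
c=im.copy(); c[e>0]=(0,255,0); c=np.vstack([c[30:120,250:400],cv2.cvtColor(mk[30:120,250:400],cv2.COLOR_GRAY2BGR)]); cv2.imwrite('pics/fit.png',cv2.resize(c,None,fx=3.3,fy=3.3))
E
```

```text
[ 279   51   96   48 2348]
[499.4524176  302.45415574  16.15941429] 18.517324759313095 362.078431372549
```

View pics/fit.png

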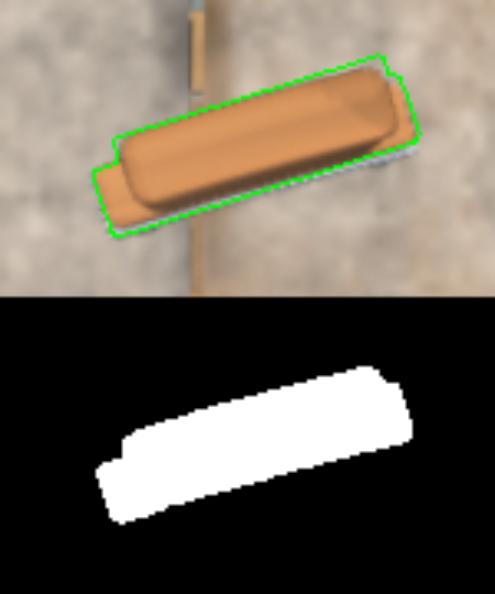

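The overlay fits well: scraper at about (499.5, 302), yaw about 17.5°. Both match the scene camera. Now I'll rotate, move over it and descend.

Converted, 8 degrees / 90 = 0.0889.

```bash
echo '{"plan": [[0, 0, 0, 0, 0, 0.0889], [0, 0, 0, 0, 0, 0.0889], [0, 0, 0, 0, 0, 0.0889], [0, 0, 0, 0, 0, 0.0889], [0, 0, 0, 0, 0, 0.0889], [0, 0, 0, 0, 0, 0.0889], [0, 0, 0, 0, 0, 0.0889], [0, 0, 0, 0, 0, 0.0889]]}' | python3 drive.py 91
echo '{"plan": [[0, 0, 0, 0, 0, 0.0944], [0.018, -0.046, 0.04, 0, 0, 0], [0.018, -0.046, 0.04, 0, 0, 0], [0.018, -0.046, 0.04, 0, 0, 0], [0.018, -0.046, 0.04, 0, 0, 0], [0.018, -0.044, 0.04, 0, 0, 0], [0, 0, 0, 0, 0, 0], [0, 0, 0, 0, 0, 0]]}' | python3 drive.py
```

```text
time_s: 1.8
ee_pos: [491.4, 178.5, 261.2]
ee_rot: [180.0, 0.1, 25.6]
force: [0.4, -0.2, -1.0]
gripper_width: 91.0
gripper_force: 0.0
time_s: 2.6
ee_pos: [499.9, 301.1, 161.2]
ee_rot: [179.9, 0.1, 17.5]
force: [-0.9, -0.3, -0.2]
gripper_width: 91.0
gripper_force: 0.0
```

Converted, 25 mm / 500 = 0.05, 20 mm / 500 = 0.04.

```bash
echo '{"plan": [[0, 0, 0.05, 0, 0, 0], [0, 0, 0.05, 0, 0, 0], [0, 0, 0.05, 0, 0, 0], [0, 0, 0.04, 0, 0, 0], [0, 0, 0.02, 0, 0, 0], [0, 0, 0, 0, 0, 0], [0, 0, 0, 0, 0, 0]]}' | python3 drive.py
echo '{"plan": [[0, 0, 0, 0, 0, 0], [0, 0, 0, 0, 0, 0], [0, 0, 0, 0, 0, 0], [0, 0, 0, 0, 0, 0], [0, 0, 0, 0, 0, 0], [0, 0, 0, 0, 0, 0], [0, 0, 0, 0, 0, 0], [0, 0, 0, 0, 0, 0]]}' | python3 drive.py 10 35
```

```text
time_s: 3.3
ee_pos: [500.7, 302.1, 58.2]
ee_rot: [-180.0, -0.1, 17.5]
force: [-0.3, 0.7, -0.8]
gripper_width: 90.9
gripper_force: 0.0
time_s: 4.1
ee_pos: [499.6, 302.3, 56.9]
ee_rot: [180.0, -0.0, 17.5]
force: [-0.6, -1.5, 0.1]
gripper_width: 30.3
gripper_force: 0.0
```

Converted, -25 mm / 500 = -0.05, 8 degrees / 90 = 0.0889.

```bash
echo '{"plan": [[0, 0, 0, 0, 0, 0], [0, 0, 0, 0, 0, 0], [0, 0, 0, 0, 0, 0], [0, 0, 0, 0, 0, 0]]}' | python3 drive.py - 40
echo '{"plan": [[0, 0, -0.05, 0, 0, 0], [0, 0, -0.05, 0, 0, 0], [0, 0, -0.05, 0, 0, 0], [0, 0, -0.05, 0, 0, 0], [0, 0, 0, 0, 0, 0.0889], [0, 0, 0, 0, 0, 0.0889], [0, 0, 0, 0, 0, 0.0889], [0, 0, 0, 0, 0, 0.0222]]}' | python3 drive.py
python3 - <<'E'
from h import *
import pickle
camera_model('wrist'); cv2.imwrite('pics/s1.png',grab_frame('scene'))
s=probe_bus.state(); print(s['ee_pos'],s['ee_rot'],s['gripper_width'],s['force'])
E
```

```text
time_s: 4.5
ee_pos: [499.7, 302.2, 56.9]
ee_rot: [180.0, 0.0, 17.5]
force: [0.3, 1.2, -0.2]
gripper_width: 26.0
gripper_force: 40.0
time_s: 5.3
ee_pos: [499.3, 302.0, 156.6]
ee_rot: [180.0, 0.0, -8.7]
force: [-0.4, 0.0, -2.0]
gripper_width: 26.1
gripper_force: 40.0
[499.29393477 302.06821339 156.56138455] [ 1.79965742e+02  3.89240895e-02 -8.64321410e+00] 26.00494663889822 [-0.52876667  0.3919195  -1.41790743]
```

The scraper is held: 26 mm opening and about 2 N of weight. Next: move it over the deck's +y end, at block y ≈ +93.

Converted, 26.5 mm / 500 = 0.053, 16 mm / 500 = 0.032.

```bash
echo '{"plan": [[0.03, 0.053, 0, 0, 0, 0], [0.03, 0.053, 0, 0, 0, 0], [0.03, 0.053, 0, 0, 0, 0], [0.03, 0.053, 0, 0, 0, 0], [0.03, 0.053, 0, 0, 0, 0], [0.032, 0.053, 0, 0, 0, 0], [0, 0, 0, 0, 0, 0], [0, 0, 0, 0, 0, 0]]}' | python3 drive.py
echo '{"plan": [[0, 0, 0.03, 0, 0, 0], [0, 0, 0.024, 0, 0, 0], [0, 0, 0.02, 0, 0, 0], [0, 0, 0.008, 0, 0, 0], [0, 0, 0, 0, 0, 0], [0, 0, 0, 0, 0, 0]]}' | python3 drive.py
python3 - <<'E'
from h import *
cv2.imwrite('pics/s1.png',cv2.resize(grab_frame('scene')[150:310,240:440],None,fx=3.5,fy=3.5))
E
```

```text
time_s: 6.15
ee_pos: [566.0, 131.1, 156.6]
ee_rot: [-180.0, 0.1, -8.6]
force: [0.0, 0.6, -1.7]
gripper_width: 26.1
gripper_force: 40.0
time_s: 6.75
ee_pos: [566.4, 131.8, 116.2]
ee_rot: [-180.0, -0.0, -8.5]
force: [-0.1, 1.0, -1.3]
gripper_width: 25.9
gripper_force: 40.0
```

View pics/s1.png

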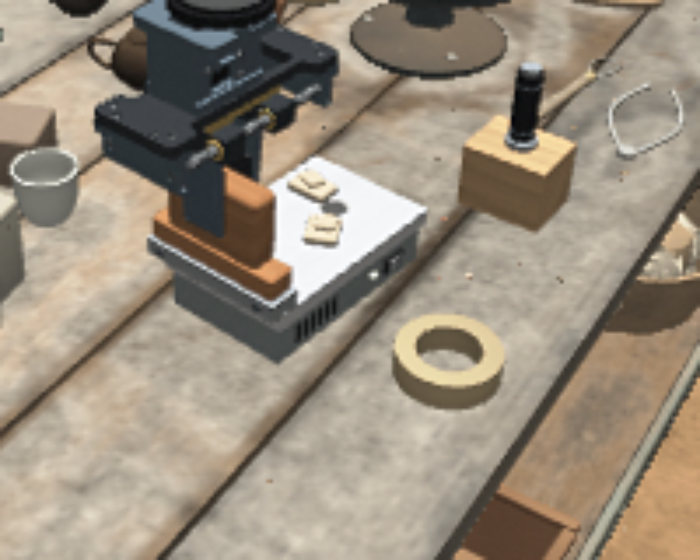

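The scraper is on the deck's +y edge, with all chips ahead of it. I'll lower it 2 mm and sweep toward −y.

Converted, 10 mm / 500 = 0.02, 8 mm / 500 = 0.016.

```bash
echo '{"plan": [[0, 0, 0.004, 0, 0, 0], [0, 0, 0, 0, 0, 0], [0, 0.016, 0, 0, 0, 0], [0, 0.02, 0, 0, 0, 0], [0, 0.02, 0, 0, 0, 0], [0, 0.02, 0, 0, 0, 0], [0, 0.02, 0, 0, 0, 0], [0, 0.02, 0, 0, 0, 0]]}' | python3 drive.py
echo '{"plan": [[0, 0.02, 0, 0, 0, 0], [0, 0.02, 0, 0, 0, 0], [0, 0.02, 0, 0, 0, 0], [0, 0.02, 0, 0, 0, 0], [0, 0.02, 0, 0, 0, 0], [0, 0.02, 0, 0, 0, 0], [0, 0.02, 0, 0, 0, 0], [0, 0.02, 0, 0, 0, 0]]}' | python3 drive.py
echo '{"plan": [[0, 0.02, 0, 0, 0, 0], [0, 0.02, 0, 0, 0, 0], [0, 0.02, 0, 0, 0, 0], [0, 0.02, 0, 0, 0, 0], [0, 0.02, 0, 0, 0, 0], [0, 0.02, 0, 0, 0, 0], [0, 0.006, 0, 0, 0, 0], [0, 0, 0, 0, 0, 0]]}' | python3 drive.py
python3 - <<'E'
from h import *
cv2.imwrite('pics/s2.png',cv2.resize(np.vstack([grab_frame('scene')[140:290,260:460],grab_frame('side')[150:280,230:430]]),None,fx=2.1*1.0,fy=2.1))
E
```

```text
time_s: 7.6
ee_pos: [557.4, 73.1, 114.0]
ee_rot: [-180.0, -0.0, -8.5]
force: [-0.0, -0.3, -1.5]
gripper_width: 26.0
gripper_force: 40.0
time_s: 8.4
ee_pos: [545.6, -5.8, 114.0]
ee_rot: [180.0, -0.0, -8.5]
force: [-0.7, -0.2, -2.3]
gripper_width: 25.7
gripper_force: 40.0
time_s: 9.2
ee_pos: [536.4, -67.7, 114.0]
ee_rot: [-180.0, -0.0, -8.5]
force: [-0.3, -0.4, -1.5]
gripper_width: 25.8
gripper_force: 40.0
```

View pics/s2.png

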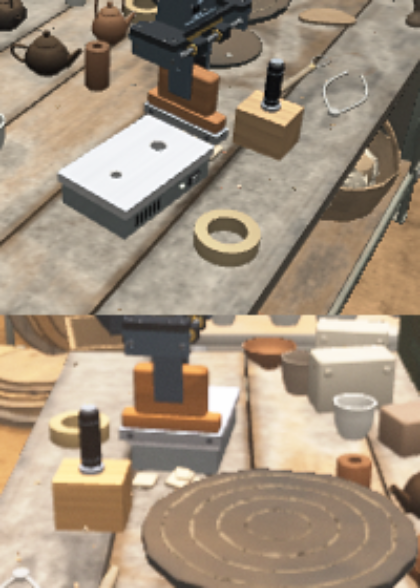

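The deck is clear and the chips lie on the table at the block's −y end. Now I'll carry the scraper back to the open spot at about (505, 300).

Converted, -30 mm / 500 = -0.06, -25 mm / 500 = -0.05.

```bash
echo '{"plan": [[0, 0, -0.04, 0, 0, 0], [0, 0, -0.05, 0, 0, 0], [-0.014, -0.06, 0, 0, 0, 0], [-0.014, -0.06, 0, 0, 0, 0], [-0.014, -0.06, 0, 0, 0, 0], [-0.014, -0.06, 0, 0, 0, 0], [-0.014, -0.06, 0, 0, 0, 0], [-0.014, -0.06, 0, 0, 0, 0]]}' | python3 drive.py
echo '{"plan": [[-0.014, -0.06, 0, 0, 0, 0], [-0.014, -0.06, 0, 0, 0, 0], [-0.014, -0.06, 0, 0, 0, 0], [-0.014, -0.06, 0, 0, 0, 0], [-0.014, -0.06, 0, 0, 0, 0], [-0.014, -0.06, 0, 0, 0, 0], [0, 0, 0.04, 0, 0, 0], [0, 0, 0.05, 0, 0, 0]]}' | python3 drive.py
echo '{"plan": [[0, 0, 0.05, 0, 0, 0], [0, 0, 0.04, 0, 0, 0], [0, 0, 0.016, 0, 0, 0], [0, 0, 0, 0, 0, 0], [0, 0, 0, 0, 0, 0], [0, 0, 0, 0, 0, 0]]}' | python3 drive.py
```

```text
time_s: 10.1
ee_pos: [521.2, 118.7, 159.0]
ee_rot: [-180.0, -0.0, -8.5]
force: [-0.3, 0.7, -1.7]
gripper_width: 26.2
gripper_force: 40.0
time_s: 10.9
ee_pos: [507.0, 303.4, 114.5]
ee_rot: [-179.9, -0.2, -8.3]
force: [0.8, -0.2, -2.1]
gripper_width: 25.7
gripper_force: 40.0
time_s: 11.5
ee_pos: [507.5, 301.8, 62.3]
ee_rot: [-179.9, -0.1, -8.5]
force: [-0.2, 0.3, -1.6]
gripper_width: 26.1
gripper_force: 40.0
```

Converted, 2 mm / 500 = 0.004, 1 mm / 500 = 0.002.

```bash
echo '{"plan": [[0, 0, 0.004, 0, 0, 0], [0, 0, 0.004, 0, 0, 0], [0, 0, 0.002, 0, 0, 0], [0, 0, 0, 0, 0, 0], [0, 0, 0, 0, 0, 0]]}' | python3 drive.py
```

```text
time_s: 12.0
ee_pos: [506.8, 301.3, 56.9]
ee_rot: [-180.0, -0.0, -8.5]
force: [-0.3, -2.3, 5.4]
gripper_width: 26.0
gripper_force: 40.0
```

Contact: +5 N, at the same height as the grasp. Release, then lift.

Converted, -30 mm / 500 = -0.06, -20 mm / 500 = -0.04.

```bash
echo '{"plan": [[0, 0, 0, 0, 0, 0], [0, 0, 0, 0, 0, 0], [0, 0, 0, 0, 0, 0], [0, 0, 0, 0, 0, 0], [0, 0, 0, 0, 0, 0], [0, 0, 0, 0, 0, 0], [0, 0, 0, 0, 0, 0], [0, 0, 0, 0, 0, 0]]}' | python3 drive.py 91
echo '{"plan": [[0, 0, -0.04, 0, 0, 0], [0, 0, -0.06, 0, 0, 0], [0, 0, -0.06, 0, 0, 0], [0, 0, -0.06, 0, 0, 0], [0, 0, -0.06, 0, 0, 0], [0, 0, -0.06, 0, 0, 0], [0, 0, 0, 0, 0, 0]]}' | python3 drive.py
```

```text
time_s: 12.8
ee_pos: [506.6, 301.2, 56.0]
ee_rot: [-180.0, -0.0, -8.5]
force: [0.4, 0.3, 0.2]
gripper_width: 86.7
gripper_force: 0.0
time_s: 13.5
ee_pos: [508.7, 302.4, 230.8]
ee_rot: [-179.7, -0.4, -8.5]
force: [0.9, 0.0, 0.4]
gripper_width: 91.1
gripper_force: 0.0
```

Converted, 30 mm / 500 = 0.06, 3 mm / 500 = 0.006.

```bash
echo '{"plan": [[0, 0.06, 0, 0, 0, 0], [0, 0.06, 0, 0, 0, 0], [0, 0.06, 0, 0, 0, 0], [0, 0.06, 0, 0, 0, 0], [0, 0.06, 0, 0, 0, 0], [0, 0.06, 0, 0, 0, 0], [0.006, 0.06, 0, 0, 0, 0], [0, 0, 0, 0, 0, 0]]}' | python3 drive.py && echo '{"plan": [[0, 0, 0, 0, 0, 0], [0, 0, 0, 0, 0, 0]]}' | python3 drive.py
cat > snap.py <<'E'
from h import *
import pickle,sys
n=sys.argv[1]; m=camera_model('wrist'); s=probe_bus.state(); im=grab_frame('wrist')
pickle.dump((m,s),open(n+'.pkl','wb')); cv2.imwrite(f'pics/{n}.png',im); print(s['ee_pos'].round(1),s['ee_rot'].round(2))
E
python3 snap.py w2
python3 - <<'E'
from h import *
import pickle
m,s=pickle.load(open('w2.pkl','rb')); g=cv2.cvtColor(cv2.imread('pics/w2.png'),cv2.COLOR_BGR2GRAY)
print(proj('wrist',(557.5,83.4,55),m),proj('wrist',(544.6,-4.5,55),m))
b=cv2.GaussianBlur(g,(0,0),1)
for P in((557.5,83.4,55),(544.6,-4.5,55)):
    u,v=proj('wrist',P,m).round().astype(int); w=g[v-16:v+17,u-16:u+17]
    mk=(w<150).astype(np.uint8); n,l,st,c=cv2.connectedComponentsWithStats(mk)
    for k in range(1,n):
        if st[k,4]>20: print(st[k],c[k]+(u-16,v-16),pt('wrist',*(c[k]+(u-16,v-16)),55,m))
E
```

```text
time_s: 14.3
ee_pos: [477.6, 90.3, 225.3]
ee_rot: [179.9, 0.1, -8.7]
force: [-0.3, 0.9, -0.7]
gripper_width: 90.7
gripper_force: 0.0
time_s: 14.5
ee_pos: [478.5, 93.7, 225.6]
ee_rot: [-180.0, 0.0, -8.5]
force: [1.2, -0.2, 0.5]
gripper_width: 91.0
gripper_force: 0.0
[478.5  93.7 225.6] [-1.7998e+02  3.0000e-02 -8.4700e+00]
[319.04381567 108.15075892] [398.95189579 109.81582419]
[  9   7  17  20 232] [400.43103448 109.84482759] [544.4  -6.2  55. ]
```

View pics/w2.png

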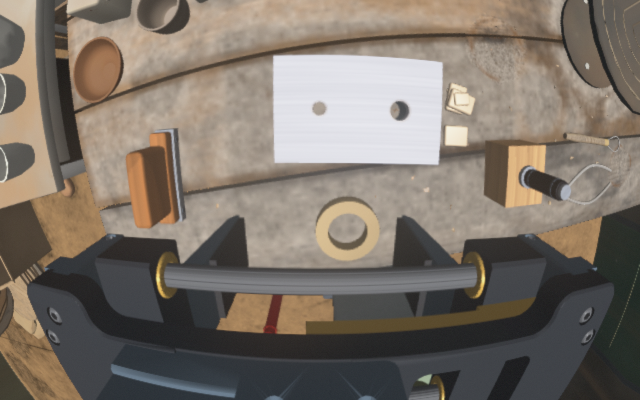

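Wrist view: the scraper stands at (155,178). The deck is clear, with the narrow well at (319,108) and the wide well at (400,110). The three chips lie beside the block at (460,100) and (456,135), and the probe's stand is at (515,170).

Converted, 31 mm / 500 = 0.062, -20 mm / 500 = -0.04.

```bash
python3 - <<'E'
from h import *
import pickle
m,s=pickle.load(open('w2.pkl','rb')); g=cv2.cvtColor(cv2.imread('pics/w2.png'),cv2.COLOR_BGR2GRAY).astype(float)
for u,v in((319,108),(400,110)):
    w=g[v-15:v+16,u-15:u+16]; d=np.clip(np.median(w)-12-w,0,40); d[d<8]=0
    mk=(d>0).astype(np.uint8); n,l,st,c=cv2.connectedComponentsWithStats(mk); k=1+st[1:,4].argmax()
    e=c[k]+(u-15,v-15); print(st[k],e,pt('wrist',*e,55,m))
r=g>175; r=r.astype(np.uint8); n,l,st,c=cv2.connectedComponentsWithStats(r); k=l[90,350]; cn,_=cv2.findContours((l==k).astype(np.uint8),0,1)
P=np.array([pt('wrist',*p[0],55,m)[:2] for p in max(cn,key=len)],np.float32); print(st[k],cv2.minAreaRect(P))
E
echo '{"plan": [[-0.04, 0.062, 0, 0, 0, 0], [-0.04, 0.062, 0, 0, 0, 0], [-0.04, 0.062, 0, 0, 0, 0], [-0.04, 0.062, 0, 0, 0, 0], [-0.04, 0.062, 0, 0, 0, 0], [-0.04, 0.062, 0, 0, 0, 0], [-0.04, 0.062, 0, 0, 0, 0], [-0.014, 0.062, 0, 0, 0, 0]]}' | python3 drive.py && echo '{"plan": [[0, 0.016, 0, 0, 0, 0], [0, 0, 0, 0, 0, 0], [0, 0, 0, 0, 0, 0]]}' | python3 drive.py; python3 snap.py w3
```

```text
[  8   8  15  15 175] [318.88571429 108.07428571] [557.6  83.6  55. ]
[  5   5  20  21 340] [399.52058824 110.17941176] [544.1  -5.1  55. ]
[  272    55   171   110 17572] ((550.9442749023438, 39.36022186279297), (192.28976440429688, 120.87545013427734), 81.12267303466797)
time_s: 15.35
ee_pos: [294.9, -130.3, 226.0]
ee_rot: [-180.0, 0.0, -8.4]
force: [1.3, -0.8, -0.1]
gripper_width: 91.4
gripper_force: 0.0
time_s: 15.65
ee_pos: [295.9, -137.6, 225.9]
ee_rot: [-180.0, 0.0, -8.5]
force: [-0.2, 0.6, 0.3]
gripper_width: 91.0
gripper_force: 0.0
[ 295.9 -137.6  225.9] [-179.95    0.     -8.46]
```

View pics/w3.png

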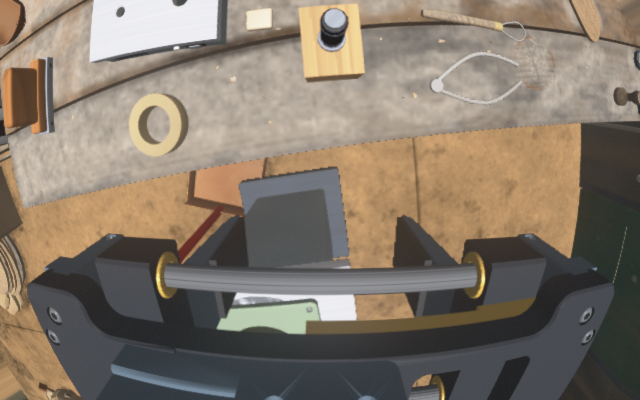

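The probe's connector is at (334,14) and the stand's top corners are at (305,80), (364,76), (357,5) and (300,8). I overshot in x, so I'll compute the position and re-centre the camera over it.

```bash
python3 - <<'E'
from h import *
import pickle
m,s=pickle.load(open('w3.pkl','rb'))
C=np.array([pt('wrist',*p,62,m) for p in((305,80),(364,76),(357,5),(300,8))]); print(C,C.mean(0))
t=pt('wrist',334,14,142,m); print(t, pt('wrist',333,42,70,m))
E
```

```text
[[ 407.5 -137.7   62. ]
 [ 403.3 -200.6   62. ]
 [ 484.7 -205.7   62. ]
 [ 489.5 -144.3   62. ]] [ 446.25  -172.075   62.   ]
[ 452.2 -172.1  142. ] [ 443.1 -172.7   70. ]
```

Converted, 26 mm / 500 = 0.052, 25 mm / 500 = 0.05.

```bash
echo '{"plan": [[0.05, 0.008, 0, 0, 0, 0], [0.052, 0.008, 0, 0, 0, 0], [0.05, 0.008, 0, 0, 0, 0], [0, 0, 0, 0, 0, 0], [0, 0, 0, 0, 0, 0]]}' | python3 drive.py; python3 snap.py w4; python3 - <<'E'
from h import *
import pickle
m,s=pickle.load(open('w4.pkl','rb')); u,v=proj('wrist',(447,-172,130),m); print(u,v)
im=cv2.imread('pics/w4.png'); u0,v0=int(u)-60,max(int(v)-60,0); print(u0,v0)
cv2.imwrite('pics/w4c.png',cv2.resize(im[v0:v0+120,u0:u0+120],None,fx=5,fy=5,interpolation=cv2.INTER_CUBIC))
E
```

```text
time_s: 16.2
ee_pos: [368.8, -160.3, 225.4]
ee_rot: [-180.0, 0.1, -8.4]
force: [-1.2, 0.1, -0.4]
gripper_width: 90.9
gripper_force: 0.0
[ 368.8 -160.3  225.4] [-1.7996e+02  1.0000e-01 -8.3800e+00]
320.6481297044881 108.46019602379702
260 48
```

View pics/w4c.png

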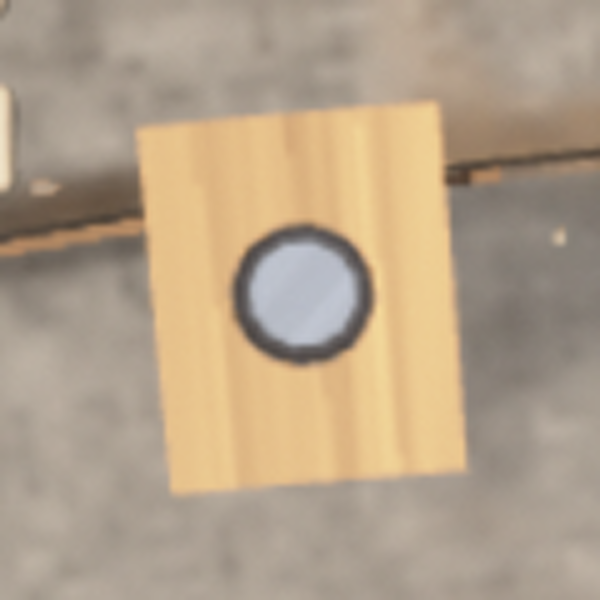

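Looking straight down, the probe is at about (320.5, 106.7) px, centred on its stand.

```bash
python3 - <<'E'
from h import *
import pickle
m,s=pickle.load(open('w4.pkl','rb'))
p=pt('wrist',320.5,106.7,137,m); print(p,pt('wrist',320.5,106.7,62,m))
C=np.array([pt('wrist',260+a/5-.4,48+b/5-.4,62,m) for a,b in((138,128),(438,102),(466,470),(172,493))]); print(C.mean(0))
d=p-s['ee_pos']; y=np.radians(s['ee_rot'][2]); print(d,'tool',d[0]*np.cos(y)+d[1]*np.sin(y),d[0]*np.sin(y)-d[1]*np.cos(y))
E
```

```text
[ 448.5 -172.1  137. ] [ 448.9 -172.2   62. ]
[ 448.675 -171.975   62.   ]
[ 79.67865239 -11.75219133 -88.44881821] tool 80.54068074766106 0.019825210985668917
```

Converted, 27.5 mm / 500 = 0.055, 27 mm / 500 = 0.054.

```bash
echo '{"plan": [[0.052, 0, 0, 0, 0, 0], [0.054, 0, 0, 0, 0, 0], [0.055, 0, 0, 0, 0, 0], [0, 0, 0, 0, 0, 0], [0, 0, 0.04, 0, 0, 0], [0, 0, 0.05, 0, 0, 0], [0, 0, 0, 0, 0, 0]]}' | python3 drive.py && echo '{"plan": [[0, 0, 0.05, 0, 0, 0], [0, 0, 0.05, 0, 0, 0], [0, 0, 0.04, 0, 0, 0], [0, 0, 0.028, 0, 0, 0], [0, 0, 0.01, 0, 0, 0], [0, 0, 0, 0, 0, 0], [0, 0, 0, 0, 0, 0]]}' | python3 drive.py
```

```text
time_s: 16.95
ee_pos: [444.8, -171.8, 178.4]
ee_rot: [-179.9, 0.4, -8.5]
force: [-0.6, -0.4, 0.4]
gripper_width: 90.9
gripper_force: 0.0
time_s: 17.65
ee_pos: [448.8, -173.6, 93.1]
ee_rot: [180.0, -0.1, -8.5]
force: [-0.8, -0.9, -0.2]
gripper_width: 90.9
gripper_force: 0.0
```

```bash
echo '{"plan": [[0, 0, 0, 0, 0, 0], [0, 0, 0, 0, 0, 0], [0, 0, 0, 0, 0, 0], [0, 0, 0, 0, 0, 0], [0, 0, 0, 0, 0, 0], [0, 0, 0, 0, 0, 0], [0, 0, 0, 0, 0, 0], [0, 0, 0, 0, 0, 0]]}' | python3 drive.py 10 25; echo '{"plan": [[0, 0, 0, 0, 0, 0], [0, 0, 0, 0, 0, 0], [0, 0, 0, 0, 0, 0], [0, 0, 0, 0, 0, 0]]}' | python3 drive.py
```

```text
time_s: 18.45
ee_pos: [448.3, -173.4, 91.9]
ee_rot: [-180.0, 0.0, -8.5]
force: [-0.7, 0.5, 0.6]
gripper_width: 29.7
gripper_force: 0.0
time_s: 18.85
ee_pos: [448.3, -173.4, 91.9]
ee_rot: [-180.0, -0.0, -8.5]
force: [0.4, 0.8, 0.3]
gripper_width: 23.7
gripper_force: 25.0
```

Grasped at 23.7 mm. Comparing the wrist views from the two yaws shows almost no camera bias, so the target TCP is about (557.3, 83.5). Lift and carry.

Converted, -25 mm / 500 = -0.05, -20 mm / 500 = -0.04.

```bash
echo '{"plan": [[0, 0, -0.02, 0, 0, 0], [0, 0, -0.04, 0, 0, 0], [0, 0, -0.05, 0, 0, 0], [0, 0, -0.05, 0, 0, 0], [0, 0, -0.04, 0, 0, 0], [0, 0, 0, 0, 0, 0]]}' | python3 drive.py && echo '{"plan": [[0.015, -0.06, 0, 0, 0, 0], [0.015, -0.06, 0, 0, 0, 0], [0.015, -0.06, 0, 0, 0, 0], [0.015, -0.06, 0, 0, 0, 0], [0.015, -0.06, 0, 0, 0, 0], [0.015, -0.06, 0, 0, 0, 0], [0.015, -0.06, 0, 0, 0, 0], [0.015, -0.06, 0, 0, 0, 0]]}' | python3 drive.py && echo '{"plan": [[0.015, -0.05, 0, 0, 0, 0], [0.0046, -0.01, 0, 0, 0, 0], [0, 0, 0, 0, 0, 0], [0, 0, 0, 0, 0, 0], [0, 0, 0, 0, 0, 0]]}' | python3 drive.py; python3 snap.py w5; python3 - <<'E'
from h import *
import pickle
m,s=pickle.load(open('w5.pkl','rb')); print(np.array([557.3,83.5])-s['ee_pos'][:2])
a=cv2.imread('pics/w5.png')[100:400,220:420]; b=grab_frame('scene')[130:280,260:460]; c=grab_frame('side')[120:270,220:420]
cv2.imwrite('pics/w5c.png',np.hstack([cv2.resize(a,(400,600)),cv2.resize(np.vstack([b,c]),(400,600))]))
E
```

```text
time_s: 19.45
ee_pos: [450.0, -174.2, 195.1]
ee_rot: [179.9, -0.4, -8.5]
force: [-1.2, 0.4, -0.8]
gripper_width: 23.6
gripper_force: 25.0
time_s: 20.25
ee_pos: [542.7, 56.3, 190.7]
ee_rot: [180.0, 0.1, -8.5]
force: [0.3, -0.4, -0.2]
gripper_width: 23.7
gripper_force: 25.0
time_s: 20.75
ee_pos: [556.6, 82.3, 191.8]
ee_rot: [180.0, 0.0, -8.6]
force: [1.0, -0.1, -0.5]
gripper_width: 23.8
gripper_force: 25.0
[556.6  82.3 191.8] [ 1.7997e+02  4.0000e-02 -8.5700e+00]
[0.68361491 1.22385899]
```

View pics/w5c.png

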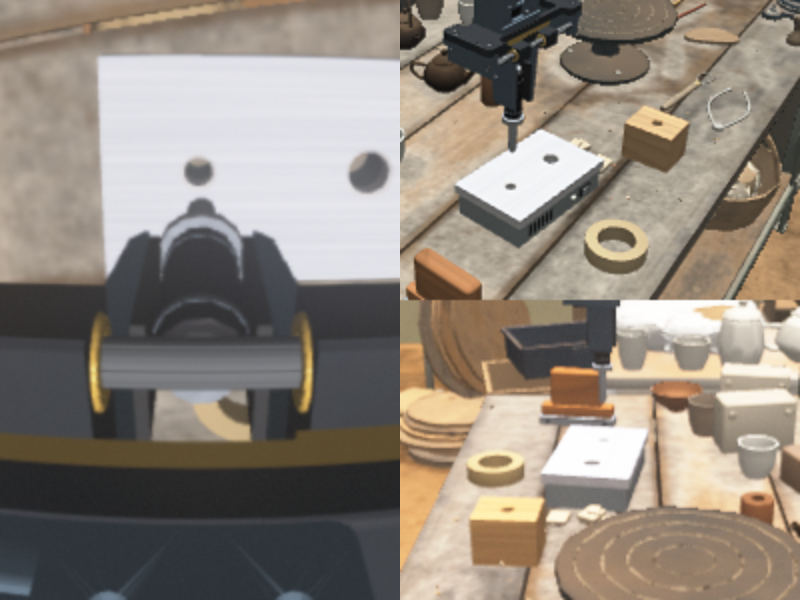

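The probe hangs upright. In the wrist view its tip (201,205) lines up with the narrow well (199,170). I'll apply the small correction and lower to just above the mouth.

Converted, 20 mm / 500 = 0.04, -1.3 mm / 500 = -0.0026.

```bash
echo '{"plan": [[0.001, -0.0026, 0, 0, 0, 0], [0, 0, 0.04, 0, 0, 0], [0, 0, 0.04, 0, 0, 0], [0, 0, 0.02, 0, 0, 0], [0, 0, 0, 0, 0, 0], [0, 0, 0, 0, 0, 0], [0, 0, 0, 0, 0, 0]]}' | python3 drive.py; python3 - <<'E'
from h import *
m=camera_model('wrist');s=probe_bus.state()
a=grab_frame('wrist'); cv2.imwrite('pics/w6.png',a)
T=s['ee_pos']+[0.2,0,-80]; print(T,'tip px',proj('wrist',T,m),'well px',proj('wrist',(557.6,83.5,55),m))
cv2.imwrite('pics/w6c.png',cv2.resize(a[140:240,260:380],None,fx=5,fy=5,interpolation=cv2.INTER_CUBIC))
E
```

```text
time_s: 21.6
ee_pos: [558.7, 84.6, 143.0]
ee_rot: [-180.0, -0.1, -8.5]
force: [0.8, -0.8, -0.8]
gripper_width: 23.4
gripper_force: 25.0
[558.94422645  84.64714498  63.04664052] tip px [320.46791058 203.09721946] well px [321.98470525 201.6381266 ]
```

View pics/w6c.png

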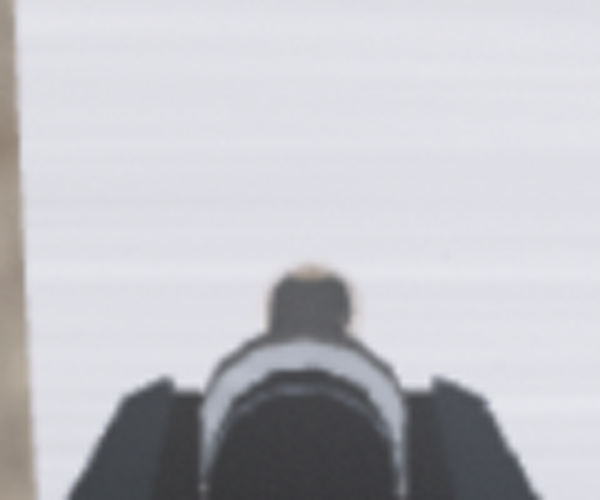

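The crop shows the tip covering the narrow well, with only thin crescents of its rim visible. I'll let the arm settle and correct what's left.

```bash
for i in 1 2 3; do echo '{"plan": [[0, 0, 0, 0, 0, 0]]}' | python3 drive.py | grep pos; done
```

```text
ee_pos: [558.4, 84.6, 142.8]
ee_pos: [558.2, 84.6, 142.5]
ee_pos: [558.0, 84.6, 142.2]
```

The manual's scale: shifts go in shares of 500 mm and turns go in shares of 90 degrees. Converting my numbers, 4 mm / 500 = 0.008, 1.1 mm / 500 = 0.0022.

```bash
echo '{"plan": [[-0.0008, 0.0022, 0, 0, 0, 0], [0, 0, 0, 0, 0, 0], [0, 0, 0.008, 0, 0, 0], [0, 0, 0.006, 0, 0, 0], [0, 0, 0.006, 0, 0, 0], [0, 0, 0.006, 0, 0, 0], [0, 0, 0, 0, 0, 0], [0, 0, 0, 0, 0, 0]]}' | python3 drive.py
```

```text
time_s: 22.75
ee_pos: [557.3, 83.5, 128.9]
ee_rot: [180.0, 0.0, -8.5]
force: [0.1, -0.3, -1.4]
gripper_width: 23.7
gripper_force: 25.0
```

Converted, 5 mm / 500 = 0.01, 4 mm / 500 = 0.008.

```bash
echo '{"plan": [[0, 0, 0.008, 0, 0, 0], [0, 0, 0.008, 0, 0, 0], [0, 0, 0.01, 0, 0, 0], [0, 0, 0.01, 0, 0, 0], [0, 0, 0.01, 0, 0, 0], [0, 0, 0, 0, 0, 0], [0, 0, 0, 0, 0, 0]]}' | python3 drive.py && echo '{"plan": [[0, 0, 0.01, 0, 0, 0], [0, 0, 0.01, 0, 0, 0], [0, 0, 0.008, 0, 0, 0], [0, 0, 0.006, 0, 0, 0], [0, 0, 0.004, 0, 0, 0], [0, 0, 0, 0, 0, 0], [0, 0, 0, 0, 0, 0]]}' | python3 drive.py
```

```text
time_s: 23.45
ee_pos: [557.3, 83.5, 105.8]
ee_rot: [180.0, 0.0, -8.5]
force: [0.3, 0.9, -1.6]
gripper_width: 23.8
gripper_force: 25.0
time_s: 24.15
ee_pos: [557.5, 83.5, 87.0]
ee_rot: [-180.0, -0.0, -8.5]
force: [0.3, 0.3, -1.1]
gripper_width: 23.3
gripper_force: 25.0
```

Converted, 1 mm / 500 = 0.002, 0.5 mm / 500 = 0.001.

```bash
echo '{"plan": [[0, 0, 0.002, 0, 0, 0], [0, 0, 0.002, 0, 0, 0], [0, 0, 0.001, 0, 0, 0], [0, 0, 0, 0, 0, 0], [0, 0, 0, 0, 0, 0]]}' | python3 drive.py
```

```text
time_s: 24.65
ee_pos: [557.5, 83.5, 85.0]
ee_rot: [-180.0, -0.0, -8.5]
force: [-1.2, -0.4, 3.2]
gripper_width: 23.6
gripper_force: 25.0
```

The flange has reached the deck. Release, back off and check.

Converted, -30 mm / 500 = -0.06, -25 mm / 500 = -0.05.

```bash
echo '{"plan": [[0, 0, 0, 0, 0, 0], [0, 0, 0, 0, 0, 0], [0, 0, 0, 0, 0, 0], [0, 0, 0, 0, 0, 0], [0, 0, 0, 0, 0, 0], [0, 0, 0, 0, 0, 0], [0, 0, 0, 0, 0, 0], [0, 0, 0, 0, 0, 0]]}' | python3 drive.py 91 && echo '{"plan": [[0, 0, -0.03, 0, 0, 0], [0, 0, -0.05, 0, 0, 0], [0, 0, -0.06, 0, 0, 0], [0, 0, -0.06, 0, 0, 0], [0, 0, -0.06, 0, 0, 0], [-0.06, 0, 0, 0, 0, 0], [-0.06, 0, 0, 0, 0, 0], [0, 0, 0, 0, 0, 0]]}' | python3 drive.py && echo '{"plan": [[0, 0, 0, 0, 0, 0], [0, 0, 0, 0, 0, 0]]}' | python3 drive.py
python3 - <<'E'
from h import *
b=grab_frame('scene')[160:310,240:440]; c=grab_frame('side')[130:280,220:420]
cv2.imwrite('pics/end.png',cv2.resize(np.hstack([b,c]),(800,300)))
E
```

```text
time_s: 25.45
ee_pos: [557.4, 83.5, 84.5]
ee_rot: [180.0, -0.0, -8.5]
force: [0.3, 0.3, 0.3]
gripper_width: 85.0
gripper_force: 0.0
time_s: 26.25
ee_pos: [494.6, 92.6, 214.8]
ee_rot: [180.0, 0.1, -8.5]
force: [1.4, 0.7, 0.1]
gripper_width: 91.0
gripper_force: 0.0
time_s: 26.45
ee_pos: [498.9, 92.4, 214.6]
ee_rot: [-180.0, -0.1, -8.5]
force: [0.7, -0.0, -0.9]
gripper_width: 91.0
gripper_force: 0.0
```

View pics/end.png

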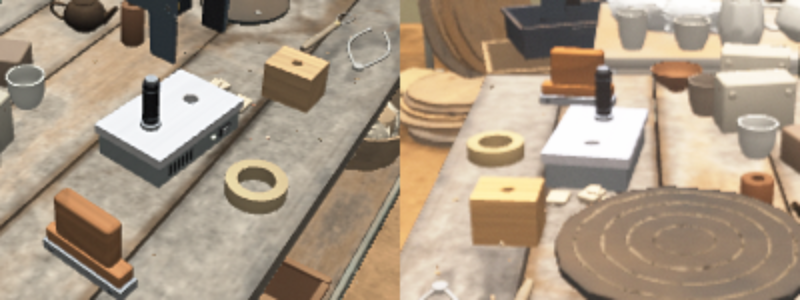

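The probe stands upright in the narrow well (150,105) with its flange on the deck. The scraper is upright at (85,240), the chips are on the worktop, and the gripper is clear.

```bash
python3 -c "
from workcell import env, probe_bus, ticket, grab_frame, camera_model
print(ticket.job_done())"
```

```text
the job is handed in; nothing more can be done
None
```

I handed the job in at about 26.5 s; no verdict was returned, but the last pictures show the chips off the deck, the scraper upright on the worktop, the probe released in the narrow well with its flange on the deck, and no visible change to the other things on the bench.

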